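# Clamp a steel strap in the filing jig

### The arm

A 6-joint arm with a two-finger parallel gripper is mounted at the origin on the work surface. World frame = base frame: x ahead of the robot, y to its left, z up, the work surface at z = 0. Lengths are in mm, angles in rad, forces in N, time in s.
With the tool pointing down it reaches from about 350 to 975 mm from the base axis. Payload 7.1 kg.
Tool frame: the origin (TCP) lies at the centre of the arm's flange, where the gripper is bolted on; the fingertips stand 182 mm ahead of it and the grasp point (between the pads) lies 163 mm ahead of it; z points along the fingers, y is the line along which they close (so a half turn about z gives the same grasp; the last joint's range is limited). The gripper opens to 88 mm and grips with 3 to 60 N. Pads are 20 mm wide; open, the fingers measure 115 mm over their backs; the gripper's body (75 mm by 178 mm) begins 61 mm behind the grasp point.
Start: joints at [-1.121, 0.423, 1.63, -0, 1.089, -0.019], TCP at [282.399, -557.545, 404.675] pointing down, gripper open.
Joint ranges: [-3, 3], [-0.9, 2.11], [0.09, 2.58], [-1.31, 4.45], [0.11, 2.69], [-2.54, 2.54]. Speed limits (rad/s): [2.39, 2.39, 3.01, 3.14, 3.14, 3.14].

### API

Orientations are given as a 3x3 rotation matrix whose columns are the frame's x, y, z axes.
In Python, from workcell import monitor, vision, job gives the robot as it stands.
- The arm moves only by the tool drive_tool, never from a script. Its arguments are lists of equal length, an entry for each row: "claw": the finger opening in m, from 0 to 0.0878; "xyz": the shift along the world's x, y, z in m, a list of three; "twist": the turn, a rotation vector about the world's x, y, z in rad, a list of three. A call has 1 to 5 rows; each row is the pose to reach, as a shift and turn from the pose commanded when the call began; what a row does not reach only later rows make up. A row lasts 1/10 s, in which the tool goes at most 50 mm and 8.59 degrees, less where a joint would pass 70% of its speed; a pose out of reach is approached as far as the arm can. A call with a gripper value outside its range is refused whole. The fingers move at their own pace and stop on an object; "grip_force" is the grip in N (left out, the last holds). Time passes only in rows, so rows that repeat a pose let the fingers close. It gives the time, the measured TCP pose, the force, the opening and the grip force at its end, in the units of the state.
- monitor.get_obs(): the state, without advancing time (a new reading comes with each control period).
- vision.camera(name): name is "side" or "top"; returns a dict with "color" (384x512x3 uint8, red, green, blue), "z_map" (384x512 float32, mm along the optical axis (not along the pixel's ray), 0 where there is no reading), "camera_matrix" (3x3 intrinsics, pixels), "view" (4x4, takes a point from world to camera coordinates). Camera axes: x right, y down, z forward; pixel columns grow to the right and rows downward; lengths in mm; the calibration is good to about 2 mm. A picture is of the moment at which its call begins.
- job.job_done(): hands the job in; it is judged then, once.
The state is a dict: "time": time; "joint_positions": joint angles; "qd": joint speeds; "tau": joint torques, N m; "eef_pos": TCP position; "eef_rot": TCP orientation; "force": force on the tool from outside, world axes, zero at the start; "wrist_torque": the same for the moment, N m; "width": finger opening in mm; "gripper_force": force on a finger pad.
Only numpy, scipy, OpenCV 4.12 (cv2) and the standard library are available. Lean on these libraries where they do the work, as an engineer would, in place of code of your own. Each camera call takes 0.05 s, during which the arm holds its last target. There are 200 camera calls.

### The job

Push the loose steel strap along its channel until its head is fully home against the jig's end stop. Then, with the strap staying there, swing the clamp lever over and press it down until it grips the strap tightly and keeps gripping by itself, without overloading it; leave the other things on the bench where they are.

Things in the scene. Friction and masses are not known exactly. Their poses are not given: they have to be found in the camera images.
- jig: Grey steel filing jig bolted to the bench, base 170 x 150 x 12 mm. Origin on the bench under the middle of its channel; z up, x along the channel towards the end stop, y towards the lever's hinge. Channel from x = -65 mm (open end) to +65 mm (face of the stop; the stop is 16 mm thick, top at 56 mm); side rails 28 mm apart, 24 mm wide, top at 44 mm; two hinge cheeks reach 74 mm.
- jig_stop (a point): Centre of the end stop's face, at jig x = 65, y = 0, z = 42 mm; the strap's head must bear on this face.
- strap_head (a point): Centre of the head end face (nearest the stop) of a loose plain steel strap, 140 x 25 x 10 mm, 0.2 to 0.4 kg, in the channel on a wooden packing strip of varying thickness (strap's underside 32 to 38 mm above the bench). x points towards the stop, z up. It starts 20 to 40 mm short of the stop; 1 to 4 N slides it.
- strap_tail (a point): Centre of the strap's other end face, 140 mm from the head; it sticks out of the channel's open end, by 30 to 50 mm at the start and 10 mm when the strap is home, so it can be pushed from there.
- clamp (a joint): Angle of the clamp lever, rad. 0: its arm lies level across the channel towards jig -y; 1.57: upright; more: leaning back to jig +y. Starts open at 1.5 to 1.95 (range -0.12 to 2.05). Its nose meets the strap between 0 and 0.15, depending on the packing. The friction hinge stays wherever it is left; the steel is rigid, so force rises within a fraction of a mm once the nose meets the strap.
- clamp_hinge (a point): Hinge axis of the clamp lever, parallel to jig x, at jig x = 35, y = 55, z = 62 mm. The lever is a flat steel arm 18 mm wide (along jig x) and 10 mm thick, with a round nose on its underside 55 mm from the hinge (nose tip 21 mm below the arm's centreline).
- clamp_grip (a point): Centre of the lever's grip: black round crossbar, 16 mm diameter, 48 mm long along jig x, 122 mm from the hinge. Shut, it is 67 mm from the channel's middle on the jig -y side, free above. A steady 4 N here turns the lever (more to start it briskly); with the nose on the strap a steady 9 to 16 N makes it grip tight and friction keeps that grip; over 28 N overloads it.
- hammer: Bystander: hammer lying on the bench, about 260 mm long; leave it.
- oil_tin: Bystander: round tin, 64 mm diameter, 100 mm high, standing on the bench; leave it.
- file: Bystander: hand file with a wooden handle, 300 mm long, lying on the bench; leave it.
Things that resemble listed ones, but are neither listed nor needed, are in the scene too. Of the things that look like the part that bears strap_head, the middle-sized one is meant. Several things have the shape of the jig; the one meant has the colours described above.

How it is judged:
By the outcome, as a careful person would: the job done as asked, in the order asked, and still so for the second after the job is handed in, with the robot touching nothing.
It also fails if it takes over 64 s, if anything falls off the work surface, if the arm or the gripper's body presses on something with over 40 N, if the wrist force passes 120 N, or if a joint passes its speed limit or range.

## Working session

There is one attempt and no reset: what is moved stays moved. The work goes in short steps, Python scripts to look and compute and a tool call to move; the robot and the scene stay as the last step left them, time stands still between calls to the robot, and variables do not carry over. Pictures are saved under pics/ and viewed, at most 10 in all, crops included, and the job is handed in when it is done.

Besides the shell and the picture viewer there is one more tool, called after "Request:" by a JSON object that holds its "method" and its "body", one argument or row to a line. drive_tool: Moves the arm, as the interface text tells. Its arguments: {"type":"object","properties":{"claw":{"type":"array","items":{"type":"number"}},"xyz":{"type":"array","items":{"type":"array","items":{"type":"number"}}},"twist":{"type":"array","items":{"type":"array","items":{"type":"number"}}},"grip_force":{"type":"number"}},"required":["claw","xyz","twist"]}

```bash
mkdir -p pics
cat > h.py <<'E'
import numpy as np, cv2
from workcell import monitor, vision, job
def cam(n):
    c=vision.camera(n); z=c["z_map"]; K=c["camera_matrix"]; V=np.linalg.inv(c["view"])
    v,u=np.mgrid[:384,:512]
    P=np.stack([(u-K[0,2])/K[0,0]*z,(v-K[1,2])/K[1,1]*z,z],-1)@V[:3,:3].T+V[:3,3]
    P[z==0]=np.nan
    return c,P
E
python3 - <<'E'
from h import *
for n in("top","side"):
    c,P=cam(n); cv2.imwrite(f"pics/{n}.png",cv2.resize(c["color"][...,::-1],(800,600),interpolation=cv2.INTER_CUBIC)); np.save(n+"P.npy",P); np.save(n+"C.npy",c["color"])
    print(n,np.linalg.inv(c["view"]).round(2).tolist(),c["camera_matrix"].tolist(),np.isnan(P[...,0]).mean())
o=monitor.get_obs();print(o)
E
```

```text
top [[0.0, -0.99, 0.1, 415.49], [-1.0, 0.0, 0.02, -35.12], [-0.02, -0.1, -0.99, 1270.69], [0.0, 0.0, 0.0, 1.0]] [[401.83770266623765, 0.0, 256.232012711757], [0.0, 401.83770266623765, 192.37901386078], [0.0, 0.0, 1.0]] 0.003911336263020833
side [[-0.91, -0.29, 0.31, 148.63], [-0.42, 0.6, -0.68, 819.85], [0.01, -0.74, -0.67, 919.63], [0.0, 0.0, 0.0, 1.0]] [[496.3977582924472, 0.0, 261.9497959552179], [0.0, 496.3977582924472, 191.2188593550208], [0.0, 0.0, 1.0]] 0.0038553873697916665
{'time': 0.1, 'joint_positions': array([-1.12098386e+00,  4.23777849e-01,  1.63057999e+00,  9.85446702e-06,
        1.08859137e+00, -1.89957891e-02]), 'qd': array([-0.00157414, -0.00112955, -0.00354135,  0.00067646, -0.00211364,
        0.00020963]), 'tau': array([-1.80254956e-04, -5.45617175e+01, -2.74323392e+01,  6.45306520e-02,
        1.87397667e-02, -1.86902662e-05]), 'eef_pos': array([ 282.31245516, -557.33946814,  403.98406935]), 'eef_rot': array([[ 8.92109456e-01,  4.51818967e-01, -5.81965105e-04],
       [ 4.51819341e-01, -8.92108615e-01,  1.22541663e-03],
       [ 3.44903907e-05, -1.35614885e-03, -9.99999080e-01]]), 'force': array([-0.42131622,  0.06558967,  0.36961661]), 'wrist_torque': array([-0.02267374, -0.02889658,  0.00392243]), 'gripper_force': 0.0, 'width': 87.73664083371136}
```

View pics/top.png

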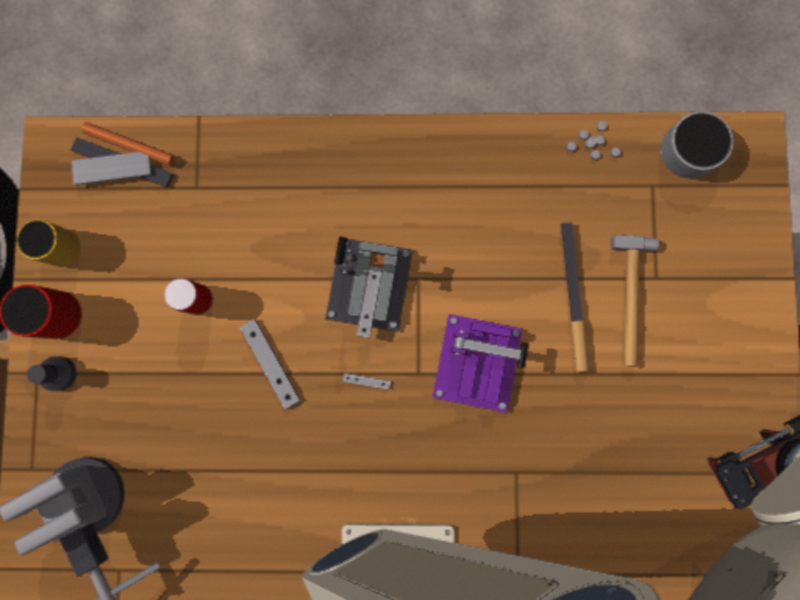

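View pics/side.png

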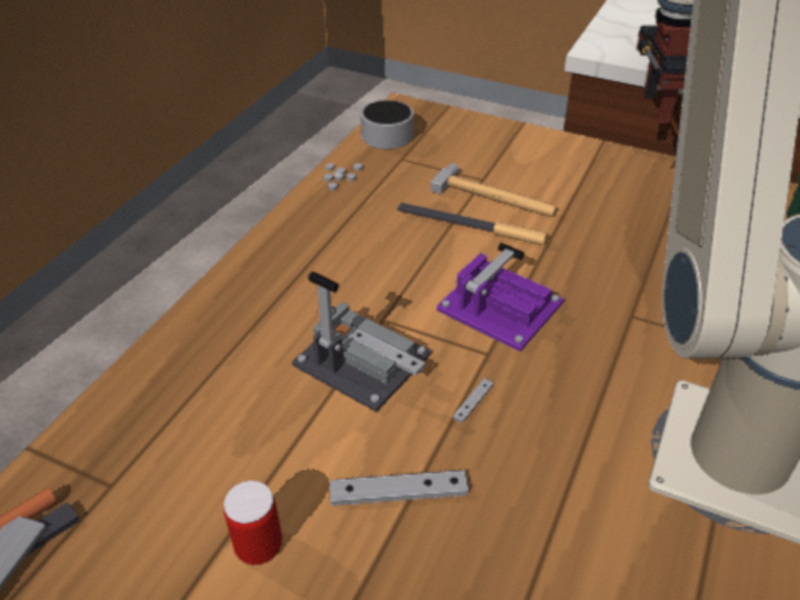

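The top view shows the grey jig at about (370,285), with the channel running up (world +x, tilted slightly right). The strap tail is at (365,330), and the upright lever with its black grip is at (342,250) on the left. The purple jig at (480,362) and the two loose straps at (270,363) and (367,381) are decoys. The side view agrees: grip at (323,281), tail at (415,365).

Run:
```python
from h import *
def rect(p,nm):
    r=cv2.minAreaRect(p[:,:2].astype(np.float32)); print(nm,len(p),np.round(r[0],1),np.round(r[1],1),round(r[2],2), 'z',np.median(p[:,2]).round(1)); return r
for n in("top","side"):
    P=np.load(n+"P.npy");C=np.load(n+"C.npy").astype(int)
    Q=P; roi=(abs(Q[...,0]-460)<170)&(abs(Q[...,1]-20)<150)
    sat=C.max(-1)-C.min(-1)
    g=roi&(sat<40)
    if n=="top":
        vv,uu=np.nonzero(g); print(uu.min(),uu.max(),vv.min(),vv.max())
    m=g&(Q[...,2]>5)&(Q[...,2]<130)
    k,l,s,_=cv2.connectedComponentsWithStats(m.astype(np.uint8)); 
    i=1+s[1:,4].argmax(); m=l==i; print(n,s[i])
    rect(Q[m&(Q[...,2]<22)],"base")
    rect(Q[m],"all")
    st=m&(Q[...,2]>36)&(Q[...,2]<54)&(C.min(-1)>135); p=Q[st]; rect(p,"bright")
    hi=m&(Q[...,2]>85); rect(Q[hi],"hi"); 
    gr=roi&(Q[...,2]>140); print('grip',gr.sum(), Q[gr].mean(0), Q[gr].min(0),Q[gr].max(0))
    x0,y0,w,h=s[i,:4]
    cr=C[max(0,y0-25):y0+h+10,max(0,x0-15):x0+w+15].astype(np.uint8); f=min(400/cr.shape[0],400/cr.shape[1])
    print('crop origin',x0-15,max(0,y0-25),f)
    im=np.zeros((400,400,3),np.uint8); r=cv2.resize(cr,None,fx=f,fy=f,interpolation=cv2.INTER_CUBIC)[:400,:400]; im[:r.shape[0],:r.shape[1]]=r
    globals()[n]=im
cv2.imwrite("pics/crop.png",np.hstack([top,side])[...,::-1])
```

```text
209 297 156 253
top [ 209  161   54   55 2046]
base 923 [568.6  60.1] [150.1 144.2] 80.43 z 12.1
all 2046 [557.6  61.9] [150.1 166.5] 80.44 z 39.1
bright 219 [538.5  55.5] [ 22.2 128.8] 79.39 z 43.0
hi 34 [614.8  86.4] [19.9 18.1] 67.72 z 121.0
grip 81 [612.39739678  95.02790125 187.23347469] [594.27135408  86.40274541 142.0686598 ] [628.65290324 105.48478498 195.5212697 ]
crop origin 194 136 4.444444444444445
side [ 202  196   73   67 2747]
base 1044 [560.7  65.7] [151.9 128.2] 80.91 z 13.1
all 2747 [550.9  72.6] [153.  157.9] 89.82 z 40.6
bright 318 [539.5  56.8] [ 28.8 128.7] 79.27 z 43.8
hi 120 [618.4  94.6] [26.6 18.6] 89.22 z 110.2
grip 205 [613.95008527 101.78682941 174.33777798] [593.62854451  91.72240597 140.96401079] [629.88975844 109.52227894 196.06462446]
crop origin 187 171 3.883495145631068
```

View pics/crop.png

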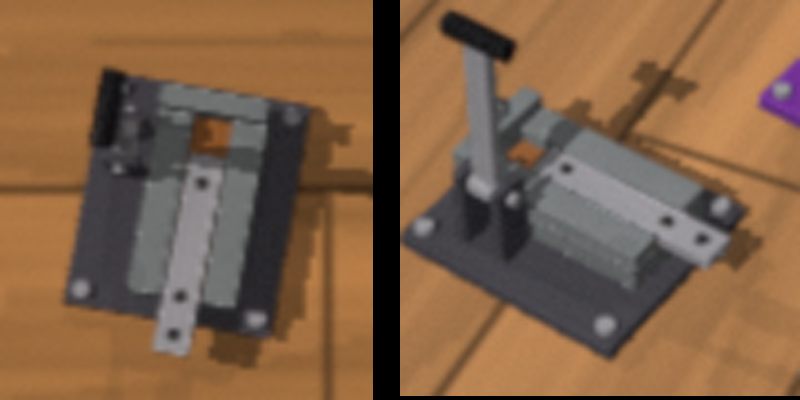

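The crop gives a clear view of the strap, the stop and the black grip. Next I'll work out the jig frame.

Run:
```python
from h import *
a=np.deg2rad(-9.8); R=np.array([[np.cos(a),-np.sin(a)],[np.sin(a),np.cos(a)]])
pc=lambda x:np.percentile(x,[1,5,50,95,99]).round(1)
for n in("top","side"):
    P=np.load(n+"P.npy");C=np.load(n+"C.npy").astype(int)
    xy=P[...,:2]@R; X,Y,Z=xy[...,0],xy[...,1],P[...,2]  # jig-aligned, unshifted
    roi=(abs(P[...,0]-560)<130)&(abs(P[...,1]-60)<110)&(C.max(-1)-C.min(-1)<40)
    st=roi&(Z>36)&(Z<50)&(C.min(-1)>125)
    print(n,'strap x',pc(X[st]),'y',pc(Y[st]),'z',pc(Z[st]))
    s=P[st]; q=s[s[:,2]>40]; v=np.linalg.svd(q[:,:2]-q[:,:2].mean(0),full_matrices=False)[2][0]; print(' yaw',np.degrees(np.arctan(v[1]/v[0])))
    rl=roi&(Z>41)&(Z<48)&~st&(C.max(-1)>80); print(' rails x',pc(X[rl]),'y',pc(Y[rl]))
    sp=roi&(Z>52)&(Z<60); print(' stop x',pc(X[sp]),'y',pc(Y[sp]))
    b=roi&(Z>8)&(Z<16); print(' base x',pc(X[b]),'y',pc(Y[b]))
    g=(abs(P[...,0]-610)<60)&(abs(P[...,1]-95)<50)&(Z>165)&(C.max(-1)<70); print(' grip x',pc(X[g]),'y',pc(Y[g]),'z',pc(Z[g]))
```

```text
top strap x [457.5 462.7 522.5 579.9 584.9] y [135.1 136.1 146.1 156.9 158.2] z [37.7 38.6 42.8 46.6 48.9]
 yaw -11.344079885722762
 rails x [466.9 495.9 543.6 616.8 621.5] y [109.6 111.6 134.6 181.1 183.6]
 stop x [574.4 622.6 630.3 638.4 638.9] y [109.1 112.7 148.9 183.2 204.9]
 base x [479.3 482.6 543.4 639.  646.8] y [ 81.9  84.5 182.3 226.4 230. ]
 grip x [569.2 571.4 593.6 613.6 614.8] y [191.1 191.5 197.7 204.8 205.8] z [184.4 185.6 190.2 194.5 195.4]
side strap x [457.8 461.8 522.  578.9 585.4] y [130.4 134.4 148.9 160.8 164.2] z [39.9 40.5 43.7 46.3 47.8]
 yaw -12.016834332917743
 rails x [464.1 494.9 545.2 613.8 623. ] y [111.2 113.3 143.4 185.1 188. ]
 stop x [572.5 574.8 626.2 636.8 638.9] y [112.9 114.3 147.  215.6 216.1]
 base x [478.9 480.6 536.4 635.8 645.1] y [ 89.9 108.6 209.5 233.  234.5]
 grip x [568.3 570.7 587.8 610.5 613.2] y [195.9 197.6 205.  208.8 210.8] z [182.  183.2 191.  194.5 195.9]
```

Request:
{"method": "drive_tool", "body": {
  "claw": [0,0,0,0,0],
  "xyz": [
    [0.012,0.042,0],
    [0.024,0.084,0],
    [0.036,0.126,0],
    [0.048,0.168,0],
    [0.06,0.21,0]
  ],
  "twist": [
    [0,0,-0.1],
    [0,0,-0.2],
    [0,0,-0.3],
    [0,0,-0.4],
    [0,0,-0.5]
  ]
}}

```text
time: 0.6
eef_pos: [342.4, -345.8, 404.4]
eef_rot: [[0.999, -0.036, -0.0], [-0.036, -0.999, 0.0], [-0.0, -0.0, -1.0]]
force: [1.3, 0.2, 0.3]
width: 51.4
gripper_force: 0.0
```

Request:
{"method": "drive_tool", "body": {
  "claw": [0,0,0,0,0],
  "xyz": [
    [0.012,0.042,0],
    [0.024,0.084,0],
    [0.036,0.126,0],
    [0.048,0.168,0],
    [0.06,0.21,0]
  ],
  "twist": [
    [0,0,-0.1],
    [0,0,-0.14],
    [0,0,-0.14],
    [0,0,-0.14],
    [0,0,-0.14]
  ]
}}

```text
time: 1.1
eef_pos: [402.4, -135.8, 404.6]
eef_rot: [[0.985, -0.171, -0.0], [-0.171, -0.985, 0.0], [-0.0, -0.0, -1.0]]
force: [0.1, 0.6, -0.3]
width: 11.5
gripper_force: 0.0
```

Request:
{"method": "drive_tool", "body": {
  "claw": [0,0,0,0,0],
  "xyz": [
    [0.008,0.042,0],
    [0.016,0.084,-0.02],
    [0.024,0.126,-0.05],
    [0.032,0.168,-0.09],
    [0.041,0.21,-0.13]
  ],
  "twist": [
    [0,0,0],
    [0,0,0],
    [0,0,0],
    [0,0,0],
    [0,0,0]
  ]
}}

```text
time: 1.6
eef_pos: [440.4, 60.2, 287.0]
eef_rot: [[0.985, -0.17, 0.001], [-0.17, -0.985, 0.0], [0.001, -0.0, -1.0]]
force: [1.3, -0.1, 0.2]
width: 0.6
gripper_force: 0.0
```

Request:
{"method": "drive_tool", "body": {
  "claw": [0,0,0,0],
  "xyz": [
    [0,0,-0.03],
    [0,0,-0.06],
    [0,0,-0.06],
    [0,0,-0.06]
  ],
  "twist": [
    [0,0,0],
    [0,0,0],
    [0,0,0],
    [0,0,0]
  ]
}}

```text
time: 2.0
eef_pos: [440.4, 58.5, 227.9]
eef_rot: [[0.985, -0.17, -0.002], [-0.17, -0.985, -0.0], [-0.002, 0.0, -1.0]]
force: [0.4, -0.3, 0.3]
width: 0.8
gripper_force: 0.0
```

```bash
cat > s.py <<'E'
from h import *
import sys
a=np.deg2rad(-9.8); R=np.array([[np.cos(a),-np.sin(a)],[np.sin(a),np.cos(a)]])
o=monitor.get_obs(); e=o['eef_pos']; print('tcp',e.round(1),'jig',(e[:2]@R-[557.5,147]).round(1),'f',o['force'].round(2),o['time'])
c,P=cam('side')
i=cv2.resize(c['color'][150:310,170:370],(800,640))[:600]; cv2.imwrite('pics/'+sys.argv[1],i[...,::-1])
E
python3 s.py p1.png
```

```text
tcp [440.4  58.5 227.9] jig [-133.5  -14.4] f [ 0.35 -0.26  0.27] 2.0
```

View pics/p1.png

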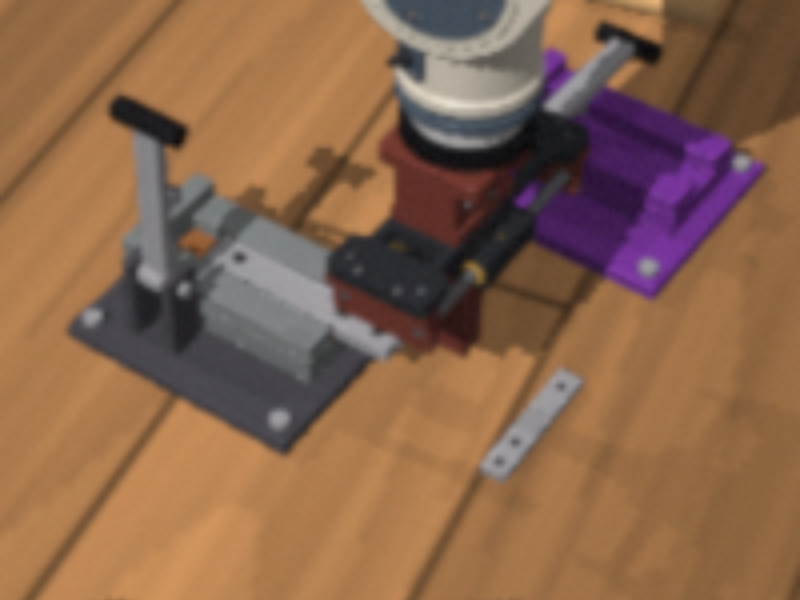

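The closed fingers are behind the strap tail at about (390,345), but 14 mm too far to jig -y. I'll correct that and lower them.

Request:
{"method": "drive_tool", "body": {
  "claw": [0,0,0,0],
  "xyz": [
    [0.0025,0.0142,-0.005],
    [0.0025,0.0142,-0.014],
    [0.0025,0.0142,-0.014],
    [0.0025,0.0142,-0.014]
  ],
  "twist": [
    [0,0,0],
    [0,0,0],
    [0,0,0],
    [0,0,0]
  ]
}}

```text
time: 2.45
eef_pos: [443.0, 72.3, 214.4]
eef_rot: [[0.985, -0.171, 0.0], [-0.171, -0.985, 0.0], [0.0, -0.0, -1.0]]
force: [0.4, 0.7, 0.5]
width: 0.5
gripper_force: 0.0
```

Request:
{"method": "drive_tool", "body": {
  "claw": [0,0,0,0],
  "xyz": [
    [0.005,-0.0009,0],
    [0.01,-0.0017,0],
    [0.015,-0.0026,0],
    [0.018,-0.0031,0]
  ],
  "twist": [
    [0,0,0],
    [0,0,0],
    [0,0,0],
    [0,0,0]
  ]
}}

```text
time: 2.85
eef_pos: [461.8, 69.4, 214.1]
eef_rot: [[0.985, -0.171, 0.001], [-0.171, -0.985, 0.0], [0.001, -0.0, -1.0]]
force: [-0.3, 0.6, 0.8]
width: 0.4
gripper_force: 0.0
```

Request:
{"method": "drive_tool", "body": {
  "claw": [0,0,0,0,0],
  "xyz": [
    [0.002,-0.0003,0],
    [0.004,-0.0007,0],
    [0.006,-0.001,0],
    [0.008,-0.0014,0],
    [0.01,-0.0017,0]
  ],
  "twist": [
    [0,0,0],
    [0,0,0],
    [0,0,0],
    [0,0,0],
    [0,0,0]
  ]
}}

```text
time: 3.35
eef_pos: [471.2, 67.9, 213.8]
eef_rot: [[0.985, -0.17, 0.001], [-0.17, -0.985, 0.0], [0.001, -0.0, -1.0]]
force: [-0.5, 0.0, -0.4]
width: 0.1
gripper_force: 0.6
```

Request:
{"method": "drive_tool", "body": {
  "claw": [0,0,0,0,0],
  "xyz": [
    [0.002,-0.0003,0],
    [0.004,-0.0007,0],
    [0.006,-0.001,0],
    [0.008,-0.0014,0],
    [0.01,-0.0017,0]
  ],
  "twist": [
    [0,0,0],
    [0,0,0],
    [0,0,0],
    [0,0,0],
    [0,0,0]
  ]
}}

```text
time: 3.85
eef_pos: [481.2, 66.2, 213.9]
eef_rot: [[0.985, -0.17, 0.0], [-0.17, -0.985, 0.0], [0.0, -0.0, -1.0]]
force: [-0.8, 0.2, 0.0]
width: 0.3
gripper_force: 0.5
```

```bash
cat > m.py <<'E'
from h import *
a=np.deg2rad(-9.8); R=np.array([[np.cos(a),-np.sin(a)],[np.sin(a),np.cos(a)]])
o=monitor.get_obs(); e=o['eef_pos']; print('jig',(e[:2]@R-[557.5,147]).round(1),e[2].round(1),'f',(o['force'][:2]@R).round(2))
c,P=cam('side'); C=c['color'].astype(int); xy=P[...,:2]@R-[557.5,147]; X,Y,Z=xy[...,0],xy[...,1],P[...,2]
st=(abs(Y)<16)&(abs(X)<130)&(Z>36)&(Z<50)&(C.min(-1)>125)&(C.max(-1)-C.min(-1)<40)
print('strap X',np.percentile(X[st],[1,5,50,95,99]).round(1))
E
python3 m.py; python3 s.py p2.png
```

```text
jig [-94.6   0.1] 213.9 f [-0.84  0.1 ]
strap X [ 3.6  6.1 21.  54.9 56.9]
tcp [481.5  66.2 214. ] jig [-94.3   0.2] f [-0.23  0.57 -0.96] 3.9
```

View pics/p2.png

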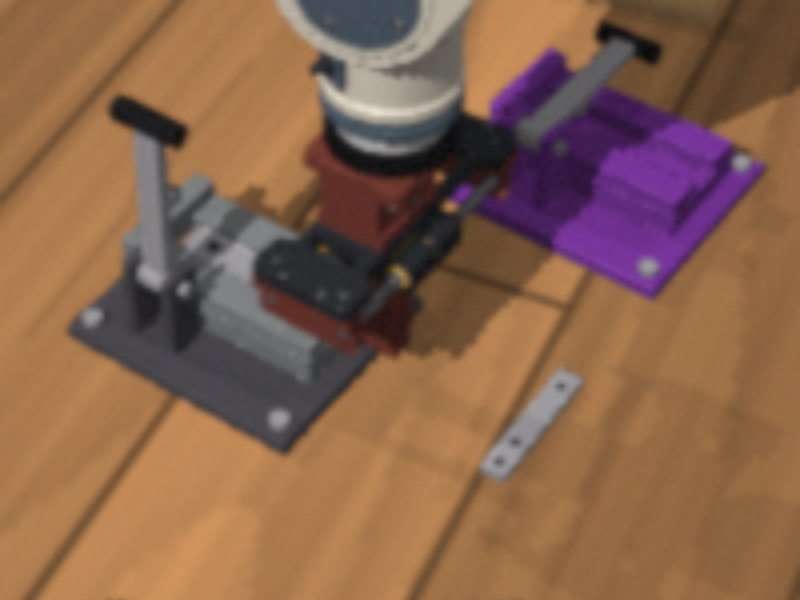

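The strap's head, at about (213,240), has slid close to the stop, with roughly 8 mm left. I'll continue gently.

Request:
{"method": "drive_tool", "body": {
  "claw": [0,0,0,0,0],
  "xyz": [
    [0.001,-0.0002,0],
    [0.002,-0.0003,0],
    [0.003,-0.0005,0],
    [0.004,-0.0007,0],
    [0.005,-0.0009,0]
  ],
  "twist": [
    [0,0,0],
    [0,0,0],
    [0,0,0],
    [0,0,0],
    [0,0,0]
  ]
}}

```text
time: 4.45
eef_pos: [486.0, 65.3, 213.9]
eef_rot: [[0.985, -0.17, -0.0], [-0.17, -0.985, -0.0], [-0.0, 0.0, -1.0]]
force: [-2.7, 0.1, 2.3]
width: 0.8
gripper_force: 1.5
```

Request:
{"method": "drive_tool", "body": {
  "claw": [0,0,0],
  "xyz": [
    [0.0005,-0.0001,0],
    [0.001,-0.0002,0],
    [0.0015,-0.0003,0]
  ],
  "twist": [
    [0,0,0],
    [0,0,0],
    [0,0,0]
  ]
}}

```text
time: 4.75
eef_pos: [487.4, 65.0, 213.9]
eef_rot: [[0.985, -0.17, -0.0], [-0.17, -0.985, 0.0], [-0.0, 0.0, -1.0]]
force: [-3.1, 0.4, 3.2]
width: 0.1
gripper_force: 1.7
```

```bash
python3 m.py
```

```text
jig [-88.3   0. ] 213.9 f [-3.1  -0.16]
strap X [10.2 13.4 26.4 59.7 62.3]
```

Request:
{"method": "drive_tool", "body": {
  "claw": [0,0,0],
  "xyz": [
    [0.0005,-0.0001,0],
    [0.001,-0.0002,0],
    [0.0015,-0.0003,0]
  ],
  "twist": [
    [0,0,0],
    [0,0,0],
    [0,0,0]
  ]
}}

```text
time: 5.1
eef_pos: [489.1, 64.7, 213.9]
eef_rot: [[0.985, -0.17, 0.0], [-0.17, -0.985, 0.0], [0.0, -0.0, -1.0]]
force: [-2.3, 0.8, 2.3]
width: 0.5
gripper_force: 1.4
```

Request:
{"method": "drive_tool", "body": {
  "claw": [0,0],
  "xyz": [
    [0.0005,-0.0001,0],
    [0.001,-0.0002,0]
  ],
  "twist": [
    [0,0,0],
    [0,0,0]
  ]
}}

```text
time: 5.3
eef_pos: [489.9, 64.5, 213.9]
eef_rot: [[0.985, -0.17, -0.0], [-0.17, -0.985, 0.0], [-0.0, 0.0, -1.0]]
force: [-5.0, 2.4, 3.7]
width: 0.3
gripper_force: 2.2
```

Request:
{"method": "drive_tool", "body": {
  "claw": [0,0],
  "xyz": [
    [0.0005,-0.0001,0],
    [0.001,-0.0002,0]
  ],
  "twist": [
    [0,0,0],
    [0,0,0]
  ]
}}

```text
time: 5.5
eef_pos: [490.3, 64.4, 213.8]
eef_rot: [[0.985, -0.171, -0.002], [-0.171, -0.985, 0.0], [-0.002, 0.0, -1.0]]
force: [-7.3, 3.3, 5.9]
width: 0.5
gripper_force: 3.7
```

Request:
{"method": "drive_tool", "body": {
  "claw": [0,0,0],
  "xyz": [
    [0.0005,-0.0001,0],
    [0.001,-0.0002,0],
    [0.001,-0.0002,0]
  ],
  "twist": [
    [0,0,0],
    [0,0,0],
    [0,0,0]
  ]
}}

```text
time: 5.8
eef_pos: [490.7, 64.3, 213.7]
eef_rot: [[0.985, -0.171, -0.004], [-0.171, -0.985, 0.0], [-0.004, 0.001, -1.0]]
force: [-8.2, 4.5, 6.8]
width: 0.6
gripper_force: 4.5
```

```bash
python3 m.py
```

```text
jig [-84.9  -0.1] 213.7 f [-8.87  3.08]
strap X [12.6 15.9 39.2 63.7 65. ]
```

The strap is home, with its head at jig x of about 65 and roughly 9 N on it. I'll back off, rise, and go behind the lever grip.

Request:
{"method": "drive_tool", "body": {
  "claw": [0,0,0,0,0],
  "xyz": [
    [-0.005,0.0009,0],
    [-0.02,0.0034,0],
    [-0.02,0.0034,0.04],
    [-0.02,0.0034,0.085],
    [-0.02,0.0034,0.13]
  ],
  "twist": [
    [0,0,0],
    [0,0,0],
    [0,0,0],
    [0,0,0],
    [0,0,0]
  ]
}}

```text
time: 6.35
eef_pos: [472.2, 67.5, 345.3]
eef_rot: [[0.985, -0.17, 0.001], [-0.17, -0.985, -0.0], [0.001, -0.0, -1.0]]
force: [0.8, 0.4, 0.2]
width: 0.5
gripper_force: 0.0
```

Request:
{"method": "drive_tool", "body": {
  "claw": [0,0,0,0,0],
  "xyz": [
    [0,0,0.04],
    [0.02,0.02,0.065],
    [0.055,0.04,0.065],
    [0.09,0.06,0.065],
    [0.125,0.073,0.065]
  ],
  "twist": [
    [0,0,0],
    [0,0,0],
    [0,0,0],
    [0,0,0],
    [0,0,0]
  ]
}}

```text
time: 6.85
eef_pos: [598.6, 141.7, 409.8]
eef_rot: [[0.985, -0.17, 0.004], [-0.17, -0.985, 0.001], [0.003, -0.001, -1.0]]
force: [0.9, -0.3, -0.5]
width: 1.1
gripper_force: 0.0
```

Request:
{"method": "drive_tool", "body": {
  "claw": [0,0],
  "xyz": [
    [0.009,0,0],
    [0.009,0,0]
  ],
  "twist": [
    [0,0,0],
    [0,0,0]
  ]
}}

```text
time: 7.05
eef_pos: [607.0, 140.6, 408.5]
eef_rot: [[0.985, -0.17, 0.001], [-0.17, -0.985, -0.0], [0.001, -0.0, -1.0]]
force: [-0.7, -1.6, 0.3]
width: 0.0
gripper_force: 0.0
```

```bash
python3 m.py; python3 s.py p3.png
```

```text
jig [16.7 94.8] 408.5 f [-0.44 -1.66]
strap X [-71.2 -66.6 -12.9  57.6  63.5]
tcp [605.8 140.2 408.4] jig [15.6 94.3] f [-0.59 -0.72 -0.68] 7.1
```

View pics/p3.png

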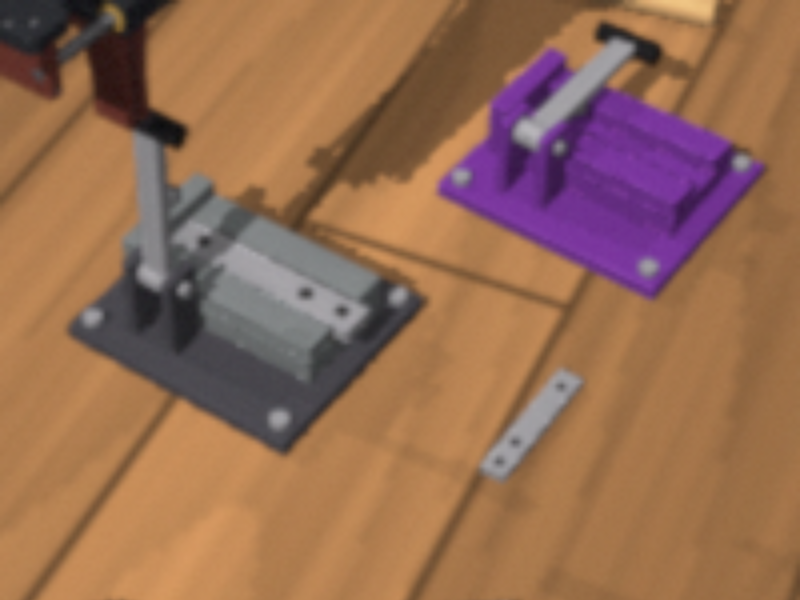

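The strap sits against the stop (head side near (200,240)) and the lever is still upright with its grip at (160,127). Now I'll lower the fingers behind the grip and push it over.

Request:
{"method": "drive_tool", "body": {
  "claw": [0,0,0,0],
  "xyz": [
    [0.019,-0.003,0],
    [0.019,-0.003,-0.025],
    [0.019,-0.003,-0.052],
    [0.019,-0.003,-0.052]
  ],
  "twist": [
    [0,0,0],
    [0,0,0],
    [0,0,0],
    [0,0,0]
  ]
}}

```text
time: 7.55
eef_pos: [622.7, 136.6, 353.7]
eef_rot: [[0.985, -0.171, -0.007], [-0.171, -0.985, -0.001], [-0.006, 0.003, -1.0]]
force: [0.1, 0.4, -0.2]
width: 0.2
gripper_force: 0.0
```

```bash
python3 m.py|head -1
```

```text
jig [32.8 93.6] 353.7 f [-0.02  0.39]
```

Request:
{"method": "drive_tool", "body": {
  "claw": [0,0,0,0,0],
  "xyz": [
    [-0.001,-0.006,0],
    [-0.002,-0.012,0],
    [-0.003,-0.018,0],
    [-0.004,-0.024,0],
    [-0.005,-0.03,0]
  ],
  "twist": [
    [0,0,0],
    [0,0,0],
    [0,0,0],
    [0,0,0],
    [0,0,0]
  ]
}}

```text
time: 8.1
eef_pos: [620.1, 107.4, 357.9]
eef_rot: [[0.985, -0.171, 0.002], [-0.171, -0.985, 0.001], [0.001, -0.002, -1.0]]
force: [-1.1, 3.6, 3.6]
width: 0.4
gripper_force: 2.1
```

Request:
{"method": "drive_tool", "body": {
  "claw": [0,0,0,0,0],
  "xyz": [
    [-0.0015,-0.008,0],
    [-0.003,-0.016,-0.001],
    [-0.0042,-0.024,-0.002],
    [-0.0055,-0.032,-0.003],
    [-0.007,-0.04,-0.005]
  ],
  "twist": [
    [0,0,0],
    [0,0,0],
    [0,0,0],
    [0,0,0],
    [0,0,0]
  ]
}}

```text
time: 8.6
eef_pos: [612.7, 67.0, 351.0]
eef_rot: [[0.985, -0.171, -0.001], [-0.171, -0.985, 0.001], [-0.001, -0.0, -1.0]]
force: [2.9, 5.1, -5.7]
width: 0.4
gripper_force: 3.0
```

Request:
{"method": "drive_tool", "body": {
  "claw": [0,0,0],
  "xyz": [
    [-0.0012,-0.007,-0.002],
    [-0.0025,-0.014,-0.004],
    [-0.0025,-0.014,-0.004]
  ],
  "twist": [
    [0,0,0],
    [0,0,0],
    [0,0,0]
  ]
}}

```text
time: 8.9
eef_pos: [609.7, 52.5, 346.6]
eef_rot: [[0.985, -0.171, -0.003], [-0.171, -0.985, -0.001], [-0.003, 0.001, -1.0]]
force: [-0.4, 1.0, 0.4]
width: 0.5
gripper_force: 0.1
```

```bash
cat > g.py <<'E'
from h import *
a=np.deg2rad(-9.8); R=np.array([[np.cos(a),-np.sin(a)],[np.sin(a),np.cos(a)]])
o=monitor.get_obs(); e=o['eef_pos']; print('jig',(e[:2]@R-[557.5,147]).round(1),e[2].round(1),'f',o['force'].round(2))
for n in('side','top'):
    c,P=cam(n); C=c['color'].astype(int); xy=P[...,:2]@R-[557.5,147]; X,Y,Z=xy[...,0],xy[...,1],P[...,2]
    m=(abs(X-35)<30)&(Y<40)&(Y>-90)&(Z>62)&(Z<190)&(C.max(-1)<60); r=np.hypot(Y-55,Z-62); m&=(r>108)&(r<135)
    print(n,m.sum(), 'grip',[np.percentile(v[m],[5,50,95]).round(1).tolist() for v in (X,Y,Z)])
    st=(abs(Y)<16)&(abs(X)<130)&(Z>36)&(Z<50)&(C.min(-1)>125)&(C.max(-1)-C.min(-1)<40)
    print('  strap X',np.percentile(X[st],[1,99]).round(1))
E
python3 g.py
```

```text
jig [34.4  8.5] 346.6 f [-0.4   1.04  0.38]
side 76 grip [[13.0, 23.3, 33.2], [-10.2, 0.8, 17.7], [165.9, 173.7, 186.9]]
  strap X [-71.8  57.8]Traceback (most recent call last):
  File "g.py", line 7, in <module>
    print(n,m.sum(), 'grip',[np.percentile(v[m],[5,50,95]).round(1).tolist() for v in (X,Y,Z)])
                             ~~~~~~~~~~~~~^^^^^^^^^^^^^^^^
    return _quantile_unchecked(
        a, q, axis, out, overwrite_input, method, keepdims, weights)
    return _ureduce(a,
                    func=_quantile_ureduce_func,
    ...<5 lines>...
                    overwrite_input=overwrite_input,
                    method=method)
    r = func(a, **kwargs)
    result = _quantile(arr,
                       quantiles=q,
    ...<2 lines>...
                       out=out,
                       weights=wgt)
    slices_having_nans = np.isnan(arr[-1, ...])
                                  ~~~^^^^^^^^^
IndexError: index -1 is out of bounds for axis 0 with size 0
```

Request:
{"method": "drive_tool", "body": {
  "claw": [0,0,0,0,0],
  "xyz": [
    [0.0005,0.003,0.005],
    [0.0005,0.003,0.033],
    [0.0005,0.003,0.033],
    [-0.0045,-0.0255,0.033],
    [-0.0045,-0.0255,0.033]
  ],
  "twist": [
    [0,0,0],
    [0,0,0],
    [0,0,0],
    [0,0,0],
    [0,0,0]
  ]
}}

```text
time: 9.5
eef_pos: [605.5, 26.4, 380.9]
eef_rot: [[0.985, -0.171, -0.0], [-0.171, -0.985, -0.001], [-0.0, 0.001, -1.0]]
force: [-0.7, -0.0, 0.6]
width: 0.3
gripper_force: 0.0
```

```bash
python3 g.py 2>/dev/null; python3 s.py p4.png
```

```text
jig [ 34.6 -17.9] 380.9 f [-0.73 -0.04  0.58]
side 86 grip [[12.3, 30.7, 53.7], [-10.4, -4.3, 0.2], [168.6, 172.4, 175.3]]
  strap X [-72.2  58.6]
top 4 grip [[16.2, 16.8, 17.2], [-11.7, -8.1, -3.8], [167.9, 173.6, 174.9]]
tcp [605.8  27.8 380.8] jig [ 34.8 -16.5] f [ 0.04 -0.64  0.51] 9.6
```

View pics/p4.png

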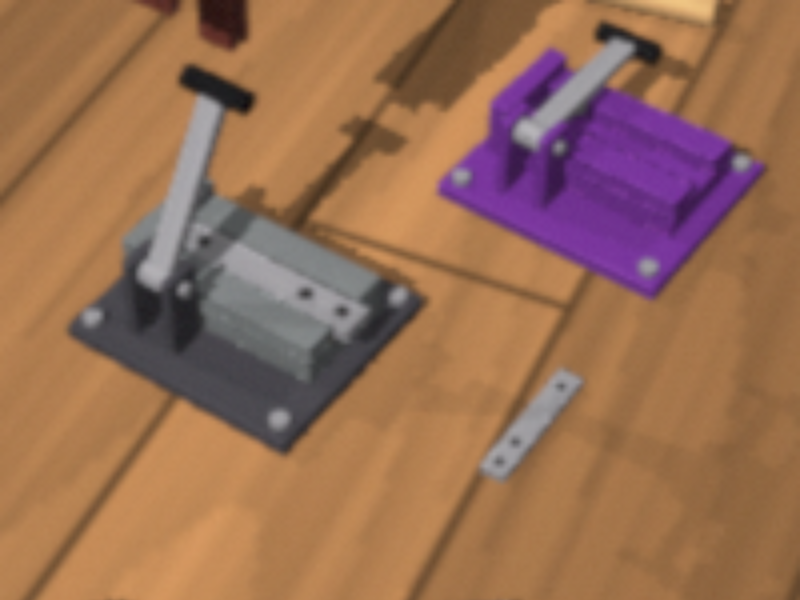

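The grip is at (218,88), at an angle of about 1.03, and the strap hasn't moved. The fingers are above the grip, so I'll press down along the arc.

Request:
{"method": "drive_tool", "body": {
  "claw": [0,0,0,0,0],
  "xyz": [
    [0,0,-0.02],
    [-0.0005,-0.003,-0.03],
    [-0.0027,-0.0158,-0.042],
    [-0.0041,-0.0236,-0.052],
    [-0.0053,-0.0305,-0.062]
  ],
  "twist": [
    [0,0,0],
    [0,0,0],
    [0,0,0],
    [0,0,0],
    [0,0,0]
  ]
}}

```text
time: 10.15
eef_pos: [600.4, -6.6, 321.9]
eef_rot: [[0.986, -0.167, -0.001], [-0.167, -0.986, -0.01], [0.001, 0.01, -1.0]]
force: [-13.0, -33.0, 29.7]
width: 0.6
gripper_force: 20.5
```

```bash
python3 g.py 2>/dev/null
```

```text
jig [ 35.3 -51.3] 321.9 f [-13.   -32.97  29.69]
side 77 grip [[12.7, 31.8, 54.6], [-44.6, -39.2, -34.8], [136.6, 140.7, 144.8]]
  strap X [-71.5  45.1]
```

The finger is catching the outer side of the bar. I'll lift off, shift inward, and repeat.

Request:
{"method": "drive_tool", "body": {
  "claw": [0,0,0],
  "xyz": [
    [-0.0005,-0.003,0.01],
    [0,0,0.028],
    [0,0,0.028]
  ],
  "twist": [
    [0,0,0],
    [0,0,0],
    [0,0,0]
  ]
}}

```text
time: 10.55
eef_pos: [601.5, -2.1, 348.6]
eef_rot: [[0.985, -0.17, 0.003], [-0.17, -0.985, 0.0], [0.003, -0.001, -1.0]]
force: [0.4, 0.2, -0.2]
width: 0.5
gripper_force: 0.0
```

```bash
python3 g.py 2>/dev/null
```

```text
jig [ 35.6 -46.7] 348.6 f [ 0.41  0.24 -0.16]
side 74 grip [[12.0, 30.9, 53.7], [-44.8, -40.2, -36.1], [134.6, 139.4, 142.5]]
  strap X [-71.1  29.5]
top 1 grip [[24.2, 24.2, 24.2], [-40.7, -40.7, -40.7], [142.6, 142.6, 142.6]]
```

Request:
{"method": "drive_tool", "body": {
  "claw": [0,0,0,0,0],
  "xyz": [
    [0.0012,0.007,-0.012],
    [0.001,0.006,-0.024],
    [0.0002,0.001,-0.033],
    [-0.0007,-0.004,-0.041],
    [-0.0012,-0.007,-0.048]
  ],
  "twist": [
    [0,0,0],
    [0,0,0],
    [0,0,0],
    [0,0,0],
    [0,0,0]
  ]
}}

```text
time: 11.15
eef_pos: [599.2, -9.6, 297.4]
eef_rot: [[0.985, -0.17, -0.001], [-0.17, -0.985, 0.0], [-0.001, 0.0, -1.0]]
force: [-0.4, -0.7, 3.4]
width: 0.4
gripper_force: 1.9
```

```bash
python3 g.py 2>/dev/null
```

```text
jig [ 34.6 -54.5] 297.4 f [-0.38 -0.67  3.38]
side 93 grip [[12.5, 24.8, 50.8], [-58.0, -50.3, -42.5], [110.3, 130.1, 150.8]]
  strap X [-71.4  27. ]
```

Request:
{"method": "drive_tool", "body": {
  "claw": [0,0,0,0,0],
  "xyz": [
    [-0.0003,-0.002,-0.005],
    [-0.0006,-0.0035,-0.01],
    [-0.0009,-0.005,-0.015],
    [-0.0011,-0.006,-0.019],
    [-0.0012,-0.007,-0.022]
  ],
  "twist": [
    [0,0,0],
    [0,0,0],
    [0,0,0],
    [0,0,0],
    [0,0,0]
  ]
}}

```text
time: 11.75
eef_pos: [598.2, -16.7, 276.6]
eef_rot: [[0.985, -0.17, -0.0], [-0.17, -0.985, -0.0], [-0.0, 0.0, -1.0]]
force: [-2.5, -1.3, 4.0]
width: 0.3
gripper_force: 2.0
```

Request:
{"method": "drive_tool", "body": {
  "claw": [0,0,0],
  "xyz": [
    [0,-0.0003,-0.0015],
    [-0.0001,-0.0006,-0.003],
    [-0.0002,-0.001,-0.0045]
  ],
  "twist": [
    [0,0,0],
    [0,0,0],
    [0,0,0]
  ]
}}

```text
time: 12.05
eef_pos: [598.1, -17.5, 272.4]
eef_rot: [[0.985, -0.17, 0.0], [-0.17, -0.985, -0.0], [0.0, -0.0, -1.0]]
force: [-2.3, -1.7, 4.1]
width: 0.9
gripper_force: 1.9
```

```bash
python3 g.py 2>/dev/null; python3 s.py p5.png
```

```text
jig [ 34.8 -62.4] 272.4 f [-2.31 -1.7   4.1 ]
side 134 grip [[13.3, 25.9, 41.9], [-65.2, -54.8, -48.6], [85.9, 114.8, 142.6]]
  strap X [-71.8  27.7]
tcp [598.1 -17.4 272.3] jig [ 34.9 -62.4] f [ 0.08 -0.37  1.52] 12.15
```

View pics/p5.png

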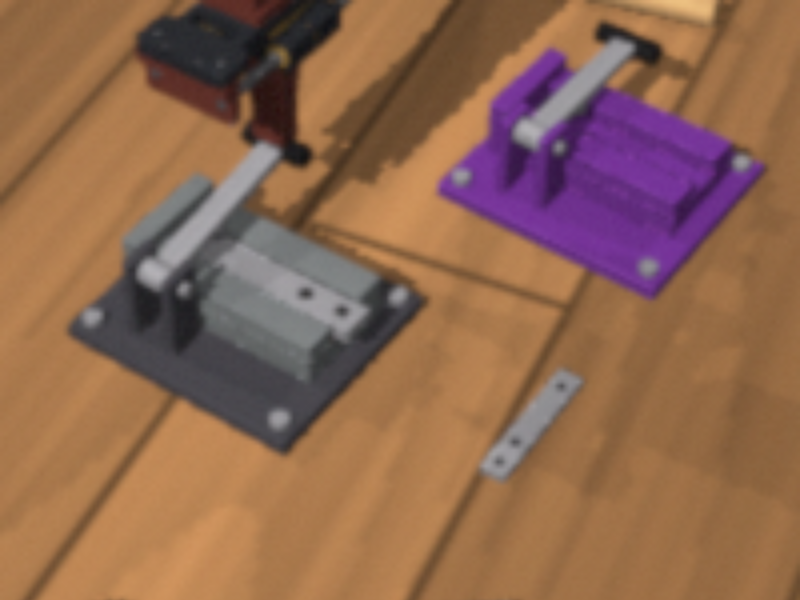

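The fingers are centred on the grip at (275,150), the lever is at about 0.17, and the strap is still home. I'll continue in fine steps.

Request:
{"method": "drive_tool", "body": {
  "claw": [0,0,0,0],
  "xyz": [
    [0,-0.0002,-0.001],
    [0,-0.0004,-0.002],
    [0,-0.0006,-0.003],
    [0,-0.0008,-0.004]
  ],
  "twist": [
    [0,0,0],
    [0,0,0],
    [0,0,0],
    [0,0,0]
  ]
}}

```text
time: 12.6
eef_pos: [598.1, -18.2, 268.4]
eef_rot: [[0.985, -0.17, 0.0], [-0.17, -0.985, 0.0], [0.0, -0.0, -1.0]]
force: [-0.7, 0.8, 3.5]
width: 0.2
gripper_force: 1.6
```

Request:
{"method": "drive_tool", "body": {
  "claw": [0,0,0],
  "xyz": [
    [0,-0.0001,-0.001],
    [0,-0.0002,-0.002],
    [0,-0.0003,-0.003]
  ],
  "twist": [
    [0,0,0],
    [0,0,0],
    [0,0,0]
  ]
}}

```text
time: 12.9
eef_pos: [598.1, -18.6, 265.4]
eef_rot: [[0.985, -0.17, 0.0], [-0.17, -0.985, -0.0], [0.0, 0.0, -1.0]]
force: [-1.5, -0.3, 2.6]
width: 0.4
gripper_force: 1.7
```

Request:
{"method": "drive_tool", "body": {
  "claw": [0,0,0],
  "xyz": [
    [0,0,-0.0007],
    [0,0,-0.0014],
    [0,0,-0.002]
  ],
  "twist": [
    [0,0,0],
    [0,0,0],
    [0,0,0]
  ]
}}

```text
time: 13.2
eef_pos: [598.0, -18.8, 263.4]
eef_rot: [[0.985, -0.17, -0.0], [-0.17, -0.985, -0.0], [-0.0, 0.0, -1.0]]
force: [-2.3, -3.0, 4.1]
width: 0.7
gripper_force: 1.9
```

Tip z is about 81. Continuing.

Request:
{"method": "drive_tool", "body": {
  "claw": [0,0,0],
  "xyz": [
    [0,0,-0.0006],
    [0,0,-0.0012],
    [0,0,-0.0018]
  ],
  "twist": [
    [0,0,0],
    [0,0,0],
    [0,0,0]
  ]
}}

```text
time: 13.5
eef_pos: [598.1, -18.6, 261.6]
eef_rot: [[0.985, -0.17, 0.0], [-0.17, -0.985, -0.0], [0.0, 0.0, -1.0]]
force: [-1.7, -2.6, 3.6]
width: 0.4
gripper_force: 1.7
```

Request:
{"method": "drive_tool", "body": {
  "claw": [0,0,0],
  "xyz": [
    [0,0,-0.0006],
    [0,0,-0.0012],
    [0,0,-0.0018]
  ],
  "twist": [
    [0,0,0],
    [0,0,0],
    [0,0,0]
  ]
}}

```text
time: 13.8
eef_pos: [598.1, -18.6, 259.8]
eef_rot: [[0.985, -0.17, 0.0], [-0.17, -0.985, -0.0], [0.0, -0.0, -1.0]]
force: [-0.5, -1.4, 3.4]
width: 0.4
gripper_force: 1.7
```

Request:
{"method": "drive_tool", "body": {
  "claw": [0,0,0],
  "xyz": [
    [0,0,-0.0005],
    [0,0,-0.001],
    [0,0,-0.0014]
  ],
  "twist": [
    [0,0,0],
    [0,0,0],
    [0,0,0]
  ]
}}

```text
time: 14.1
eef_pos: [598.1, -18.6, 258.4]
eef_rot: [[0.985, -0.17, 0.0], [-0.17, -0.985, -0.0], [0.0, 0.0, -1.0]]
force: [-0.8, -2.2, 3.4]
width: 0.5
gripper_force: 1.7
```

Request:
{"method": "drive_tool", "body": {
  "claw": [0,0,0],
  "xyz": [
    [0,0,-0.0004],
    [0,0,-0.0008],
    [0,0,-0.0012]
  ],
  "twist": [
    [0,0,0],
    [0,0,0],
    [0,0,0]
  ]
}}

```text
time: 14.4
eef_pos: [598.1, -18.6, 257.2]
eef_rot: [[0.985, -0.17, 0.0], [-0.17, -0.985, 0.0], [0.0, -0.0, -1.0]]
force: [-0.5, -3.4, 3.5]
width: 0.4
gripper_force: 1.6
```

Request:
{"method": "drive_tool", "body": {
  "claw": [0,0,0],
  "xyz": [
    [0,0,-0.0004],
    [0,0,-0.0008],
    [0,0,-0.0012]
  ],
  "twist": [
    [0,0,0],
    [0,0,0],
    [0,0,0]
  ]
}}

```text
time: 14.7
eef_pos: [598.1, -18.6, 256.0]
eef_rot: [[0.985, -0.17, 0.0], [-0.17, -0.985, 0.0], [0.0, -0.0, -1.0]]
force: [-0.1, -2.3, 4.4]
width: 0.6
gripper_force: 1.6
```

Request:
{"method": "drive_tool", "body": {
  "claw": [0,0,0],
  "xyz": [
    [0,0,-0.0003],
    [0,0,-0.0006],
    [0,0,-0.0009]
  ],
  "twist": [
    [0,0,0],
    [0,0,0],
    [0,0,0]
  ]
}}

```text
time: 15.0
eef_pos: [598.1, -18.6, 255.2]
eef_rot: [[0.985, -0.17, 0.0], [-0.17, -0.985, -0.0], [0.0, 0.0, -1.0]]
force: [0.1, -1.6, 5.3]
width: 0.5
gripper_force: 2.6
```

Request:
{"method": "drive_tool", "body": {
  "claw": [0,0],
  "xyz": [
    [0,0,-0.0002],
    [0,0,-0.0002]
  ],
  "twist": [
    [0,0,0],
    [0,0,0]
  ]
}}

```text
time: 15.2
eef_pos: [598.1, -18.6, 255.1]
eef_rot: [[0.985, -0.17, 0.0], [-0.17, -0.985, -0.0], [0.0, 0.0, -1.0]]
force: [-0.9, -3.1, 6.0]
width: 0.5
gripper_force: 2.5
```

Request:
{"method": "drive_tool", "body": {
  "claw": [0,0],
  "xyz": [
    [0,0,-0.0003],
    [0,0,-0.0003]
  ],
  "twist": [
    [0,0,0],
    [0,0,0]
  ]
}}

```text
time: 15.4
eef_pos: [598.1, -18.6, 254.9]
eef_rot: [[0.985, -0.17, 0.0], [-0.17, -0.985, -0.0], [0.0, 0.0, -1.0]]
force: [-1.0, -2.5, 5.7]
width: 0.2
gripper_force: 3.0
```

Request:
{"method": "drive_tool", "body": {
  "claw": [0,0],
  "xyz": [
    [0,0,-0.0003],
    [0,0,-0.0006]
  ],
  "twist": [
    [0,0,0],
    [0,0,0]
  ]
}}

```text
time: 15.6
eef_pos: [598.2, -18.7, 254.5]
eef_rot: [[0.985, -0.17, 0.0], [-0.17, -0.985, -0.0], [0.0, 0.0, -1.0]]
force: [-1.7, -1.9, 10.2]
width: 0.2
gripper_force: 4.7
```

Request:
{"method": "drive_tool", "body": {
  "claw": [0,0],
  "xyz": [
    [0,0,-0.0003],
    [0,0,-0.0004]
  ],
  "twist": [
    [0,0,0],
    [0,0,0]
  ]
}}

```text
time: 15.8
eef_pos: [598.2, -18.7, 254.3]
eef_rot: [[0.985, -0.17, 0.0], [-0.17, -0.985, -0.0], [0.0, 0.0, -1.0]]
force: [-2.7, -2.7, 11.5]
width: 0.5
gripper_force: 5.3
```

Request:
{"method": "drive_tool", "body": {
  "claw": [0,0,0,0,0],
  "xyz": [
    [0,0,-0.0003],
    [0,0,-0.0003],
    [0,0,-0.0003],
    [0,0,-0.0003],
    [0,0,-0.0003]
  ],
  "twist": [
    [0,0,0],
    [0,0,0],
    [0,0,0],
    [0,0,0],
    [0,0,0]
  ]
}}

```text
time: 16.3
eef_pos: [598.1, -18.7, 254.2]
eef_rot: [[0.985, -0.17, 0.0], [-0.17, -0.985, -0.0], [0.0, 0.0, -1.0]]
force: [-2.9, -4.0, 11.6]
width: 0.5
gripper_force: 5.5
```

```bash
python3 g.py 2>/dev/null; python3 -c "
from h import *
o=monitor.get_obs();print(o['force'],o['eef_pos'])"
```

```text
jig [ 35.1 -63.6] 254.2 f [-2.91 -3.98 11.62]
side 203 grip [[8.6, 25.3, 42.9], [-67.4, -53.5, 17.0], [69.4, 110.7, 183.5]]
  strap X [-72.3  64.7]
[-2.63518913 -3.36008488 11.45424122] [598.15567377 -18.68683746 254.20159869]
```

Request:
{"method": "drive_tool", "body": {
  "claw": [0,0,0,0,0],
  "xyz": [
    [0,0,-0.0002],
    [0,0,-0.0003],
    [0,0,-0.0003],
    [0,0,-0.0003],
    [0,0,-0.0003]
  ],
  "twist": [
    [0,0,0],
    [0,0,0],
    [0,0,0],
    [0,0,0],
    [0,0,0]
  ]
}}

```text
time: 16.9
eef_pos: [598.2, -18.7, 254.1]
eef_rot: [[0.985, -0.17, 0.0], [-0.17, -0.985, -0.0], [0.001, 0.0, -1.0]]
force: [-3.5, -3.4, 13.7]
width: 0.7
gripper_force: 6.3
```

Request:
{"method": "drive_tool", "body": {
  "claw": [0,0,0],
  "xyz": [
    [0,0,-0.0002],
    [0,0,-0.0002],
    [0,0,-0.0002]
  ],
  "twist": [
    [0,0,0],
    [0,0,0],
    [0,0,0]
  ]
}}

```text
time: 17.2
eef_pos: [598.2, -18.7, 254.0]
eef_rot: [[0.985, -0.17, 0.001], [-0.17, -0.985, -0.0], [0.001, 0.0, -1.0]]
force: [-3.7, -3.7, 13.3]
width: 0.7
gripper_force: 6.7
```

Request:
{"method": "drive_tool", "body": {
  "claw": [0,0,0,0,0],
  "xyz": [
    [0,0,0.002],
    [0,0,0.01],
    [0,0,0.04],
    [0,0,0.08],
    [0,0,0.12]
  ],
  "twist": [
    [0,0,0],
    [0,0,0],
    [0,0,0],
    [0,0,0],
    [0,0,0]
  ]
}}

```text
time: 17.7
eef_pos: [597.6, -18.3, 373.5]
eef_rot: [[0.985, -0.17, -0.002], [-0.17, -0.985, 0.001], [-0.002, -0.0, -1.0]]
force: [1.3, -0.4, 0.7]
width: 0.6
gripper_force: 0.0
```

```bash
python3 g.py 2>/dev/null; python3 s.py p6.png
```

```text
jig [ 34.5 -63.3] 373.5 f [ 1.27 -0.39  0.68]
side 56 grip [[11.9, 26.2, 53.3], [-67.4, -63.0, -57.8], [66.8, 71.9, 75.3]]
  strap X [-71.5  64.8]
top 8 grip [[30.4, 32.5, 34.9], [-73.2, -68.8, -64.2], [69.1, 71.5, 74.5]]
  strap X [22.6 24.2]
tcp [599.6 -18.4 378.5] jig [ 36.5 -63. ] f [0.69 0.27 0.24] 17.8
```

View pics/p6.png

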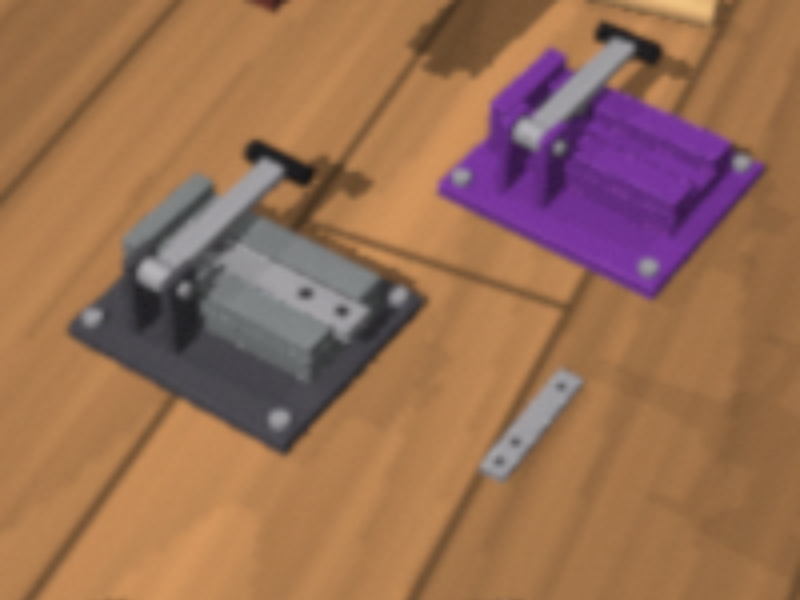

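The lever is down with its grip at (278,162), the strap is still home, and the robot is clear of everything.

```bash
python3 -c "
from workcell import job
print(job.job_done())"
```

```text
the job is handed in; nothing more can be done
None
```

The job is handed in at about 18 s: the strap is home against the stop, and the lever was pressed with about 13 N and stayed down after release; on the way down the finger briefly caught the grip bar from the side at roughly 46 N (fingertip contact, against a 40 N limit for the arm and gripper body), and I lifted off and redid it.

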